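# Load the sharpening caddy beside the grinder

## Robot

A 6-joint arm with a two-finger parallel gripper is mounted at the origin on the work surface. World frame = base frame: x ahead of the robot, y to its left, z up, the work surface at z = 0. Lengths are in m, angles in rad, forces in N, time in s.
With the tool pointing down it reaches from about 0.35 to 0.975 m from the base axis. Payload 4.9 kg.
Tool frame: the origin (TCP) lies on the mounting face of the last link; the fingertips stand 173 mm ahead of it and the grasp point (between the pads) lies 155 mm ahead of it; x points along the fingers, y is the direction in which the jaws open and shut, and the axes are right-handed (so a half turn about x gives the same grasp; the last joint's range is limited). The gripper opens to 85 mm and grips with 20 to 120 N. Pads are 22 mm wide; open, the fingers measure 114 mm over their backs; the gripper's body (76 mm by 85 mm) begins 54 mm behind the grasp point. The pads swing forward as they close: fully open they stand 13 mm farther back than shut.
Start: joints at [-1.441, 0.053, 1.613, -0, 1.476, -0.119], TCP at [0.154, -0.606, 0.405] pointing down, gripper open.
Joint ranges: [-3.01, 3.01], [-1.01, 2.22], [0.06, 2.58], [-1.02, 4.17], [0.09, 2.62], [-3.14, 3.14]. Speed limits (rad/s): [2.57, 2.57, 3.14, 3.14, 3.14, 3.14].

## Interface

Orientations are given as a rotation vector (axis times angle).
In Python, from station import readout, get_image, camera_info, job gives the robot as it stands.
- The arm moves only by the shell command python3 -m pendant 'ROWS' [FORCE]. ROWS is text: rows parted by semicolons, each of 5 numbers parted by spaces: the opening, from 0 (shut) to 1 (fully open), then the shift along the tool's x, y, z in mm, then the turn about the tool's x in degrees. In form: claw dx dy dz spin; .... A call has 1 to 10 rows; each row is the pose to reach, as a shift and turn from the pose measured when the call began, along the tool's axes at that moment; what a row does not reach only later rows make up. A row lasts 1/10 s, in which the tool goes at most 50 mm and 8.59 degrees, less where a joint would pass 70% of its speed; a pose out of reach is approached as far as the arm can. A call with a gripper value outside its range is refused whole. The fingers move at their own pace and stop on an object; FORCE is the grip in N (left out, the last holds). Time passes only in rows, so rows that repeat a pose let the fingers close. It gives the time, the measured TCP pose, the force and the opening at its end, in the units of the state.
- readout.get_obs(): the state, without advancing time (a new reading comes with each control period).
- get_image(name): name is "side" or "top"; returns the picture (400x640x3 uint8, red, green, blue); there is no depth.
- camera_info(name): a dict with "fx", "fy", "cx", "cy" (pixels), "position" and "orientation" of the camera in the world. Camera axes: x right, y up, looking along -z (the intrinsics and any distortion apply to the point x, -y, -z); pixel columns grow to the right and rows downward; lengths in m; the calibration is good to about 2 mm. A picture is of the moment at which its call begins. camera_info takes no time and is no camera call.
- job.finish_job(): hands the job in, once; it reports no verdict.
The state is a dict: "t": time; "q": joint angles; "dq": joint speeds; "effort": joint torques, N m; "tool_pos": TCP position; "tool_rot": TCP orientation; "contact_force": force on the tool from outside, world axes, zero at the start; "wrist_torque": the same for the moment, N m; "opening": finger opening in m.
Only numpy, scipy, OpenCV 4.12 (cv2) and the standard library are available. Lean on these libraries where they do the work, as an engineer would, in place of code of your own. Each camera call takes 0.05 s, during which the arm holds its last target. There are 200 camera calls.

## Task

Get the round caddy ready for sharpening by filling its numbered pockets in order (each pocket's number is the count of steel studs on the rim beside it): first the squat jar into pocket one, then the plain can into pocket two, then the necked bottle into pocket three, each set down gently, upright and flat on the pocket floor, and let go before the next. Last, take the round file from its wooden stand and stand it, handle up, in the steel tube in the middle of the caddy, right down to the bottom. Leave the paint tin, the wrench and the mug where they are.

Things in the scene. Friction and masses are not known exactly. Their poses are not given: they have to be found in the camera images.
- caddy: fixed plywood disc, 304 mm across, 12 mm thick, turned to any angle; origin: centre of its underside, z up. Three square dark-wood pockets 82 mm from the centre at 0 (pocket 1, on +x), +120 (2) and -120 degrees (3), sides radial, 76 mm wide inside, walls 5 mm thick, 22 mm high above the disc. Outside each, on the disc, one, two or three 17 mm dark steel studs.
- pocket1 (a point): centre of the floor of pocket 1 (one stud); x axis along the caddy's x, z up
- pocket2 (a point): centre of the floor of pocket 2 (two studs); axes as the caddy's
- pocket3 (a point): centre of the floor of pocket 3 (three studs); axes as the caddy's
- tube_floor (a point): centre of the inner floor of the upright steel tube in the middle of the caddy; the tube is 34 mm wide inside, 42 mm outside, and its rim is 70 mm above this floor
- jar: squat round glass jar with a steel lid as wide as itself (lid from 40 mm up), 64 mm diameter, 62 mm high, about 0.2 kg, standing on the bench; origin at the centre of its underside, z up its axis
- can: straight round steel can with a paper band, 52 mm diameter, 115 mm high, about 0.25 kg, standing; origin at the centre of its underside, z up its axis
- bottle: amber glass bottle, 135 mm high: body 58 mm diameter up to 58 mm, shoulder narrowing to a neck 28 mm in diameter from 78 to 118 mm, black cap 31 mm in diameter on top; about 0.25 kg, standing; origin at the centre of its underside, z up its axis
- file: round file: dark steel blade 16 mm diameter and 100 mm long below, steel ferrule to 112 mm, light wooden handle 28 mm diameter from 125 to 165 mm, top at 183 mm; 0.12 kg; it stands handle up in the wooden stand. Origin at the centre of the blade's lower end, z along it towards the handle
- stand: wooden block fixed to the bench, 70 x 70 mm and 65 mm high, with one 22 mm hole 55 mm deep in its top that holds the file; origin at the centre of its underside
- paint_tin: bystander: dark steel paint tin, 100 mm diameter, 120 mm high; origin at the centre of its underside
- wrench: bystander: steel wrench lying on the bench, about 180 mm long; origin under its middle, x along it
- mug: bystander: white ceramic mug, 80 mm diameter, 85 mm high, handle at its +y; origin at the centre of its underside

How it is judged:
By the outcome, as a careful person would: the job done as asked, in the order asked, and still so for the second after the job is handed in, with the robot touching nothing.
It also fails if it takes over 72 s, if anything falls off the work surface, if the arm or the gripper's body presses on something with over 40 N, if the wrist force passes 120 N, or if a joint passes its speed limit or range.

## Working session

There is one attempt and no reset: what is moved stays moved. The work goes in short steps, Python scripts to look and compute and a shell command to move; the robot and the scene stay as the last step left them, time stands still between calls to the robot, and variables do not carry over. Pictures are saved under pics/ and viewed, about 8 in all and at most 12, crops included, and the job is handed in when it is done.

```bash
mkdir -p pics
python3 - <<'E'
from station import readout, get_image, camera_info
import cv2
for n in("side","top"):
    print(n,camera_info(n)); cv2.imwrite(f"pics/{n}0.png",cv2.cvtColor(get_image(n),cv2.COLOR_RGB2BGR))
o=readout.get_obs();print(o)
E
```

```text
side {'fx': 468.77234440624613, 'fy': 468.77234440624613, 'cx': 317.804972930382, 'cy': 197.67096404552782, 'position': array([0.10388791, 0.68133613, 0.93364165]), 'orientation': array([ 0.28647277, -0.99642175, -2.46565861])}
top {'fx': 508.619645513606, 'fy': 508.619645513606, 'cx': 314.73769261849986, 'cy': 201.99585275738303, 'position': array([ 0.28375989, -0.06858429,  1.54838299]), 'orientation': array([ 0.1334681 , -0.15364164, -1.56806849])}
{'t': 0.1, 'q': array([-1.44101438e+00,  5.33361132e-02,  1.61419058e+00,  1.51540330e-05,
        1.47599110e+00, -1.19016087e-01]), 'dq': array([-4.63616545e-05, -1.36201211e-03, -2.82496261e-03, -6.76435106e-04,
       -3.49926608e-04,  2.03125662e-04]), 'effort': array([-6.19419043e-04, -3.94904423e+01, -3.71366429e+01, -2.42925917e-04,
        3.88341694e-03, -2.05243276e-05]), 'tool_pos': array([ 0.15385988, -0.60551375,  0.40353732]), 'tool_rot': array([ 2.08989513,  0.26335556, -2.08988519]), 'contact_force': array([ 0.87136272, -0.9718795 ,  0.53401161]), 'wrist_torque': array([ 0.01375469, -0.02399273,  0.02032546]), 'opening': 0.08555535548218736}
```

View pics/top0.png

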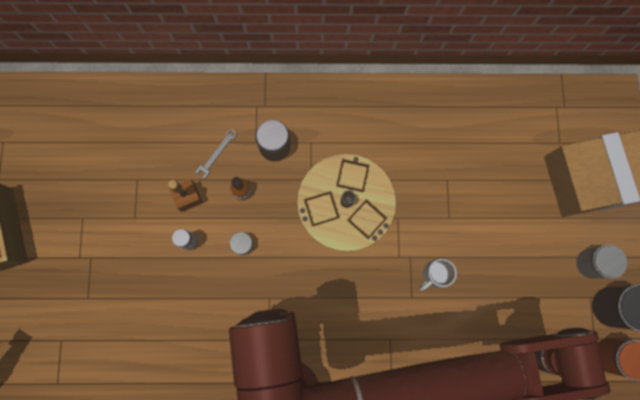

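View pics/side0.png

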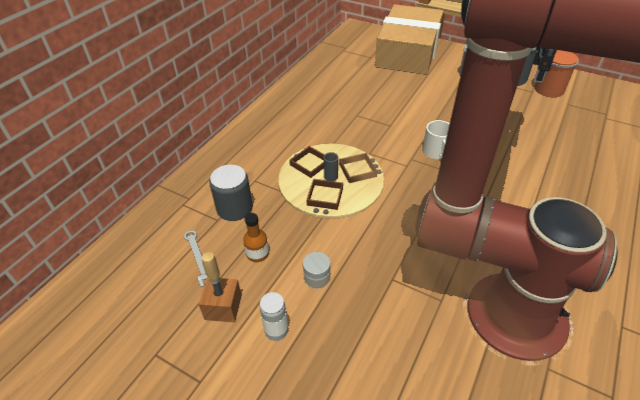

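Top view: can near (183,238), jar (241,243), bottle (240,187), file/stand (183,193), caddy centre about (347,201) with pocket 1 at the top (single stud near 356,160), pocket 2 left and pocket 3 lower right. The side view agrees. Next I'll enlarge both.

```bash
python3 - <<'E'
import cv2,numpy as np
a=cv2.imread("pics/top0.png")[150:270,160:410]; a=cv2.resize(a,None,fx=3.2,fy=3.2,interpolation=cv2.INTER_CUBIC)
cv2.imwrite("pics/top0c.png",a)
a=cv2.imread("pics/side0.png")[140:350,180:400]; a=cv2.resize(a,None,fx=2.8,fy=2.8,interpolation=cv2.INTER_CUBIC)
cv2.imwrite("pics/side0c.png",a)
E
cat > h.py <<'E'
import numpy as np
from station import camera_info, readout
from scipy.spatial.transform import Rotation as R
from scipy.optimize import least_squares
def ray(n,u,v):
    c=camera_info(n); d=R.from_rotvec(c["orientation"]).apply([(u-c["cx"])/c["fx"],-(v-c["cy"])/c["fy"],-1]); return np.array(c["position"]),d
def atz(n,u,v,z):
    p,d=ray(n,u,v); return p+d*(z-p[2])/d[2]
def proj(n,P):
    c=camera_info(n); q=R.from_rotvec(c["orientation"]).inv().apply(np.atleast_2d(P)-c["position"])
    return np.c_[c["cx"]-c["fx"]*q[:,0]/q[:,2], c["cy"]+c["fy"]*q[:,1]/q[:,2]]
def state():
    o=readout.get_obs(); M=R.from_rotvec(o["tool_rot"]).as_matrix(); return o,np.array(o["tool_pos"]),M
def to(x,y,ang,grasp_z=None):
    """shift (mm, tool axes) & spin to bring grasp point to x,y,z, y axis to world angle ang(rad, mod pi)"""
    o,p,M=state(); g=p+M[:,0]*.155
    t=np.array([x,y,g[2] if grasp_z is None else grasp_z])
    cur=np.arctan2(M[1,1],M[0,1]); 
    s=(ang-cur+np.pi/2)%np.pi-np.pi/2   # world yaw needed; tool x points down -> spin=-s
    sh=M.T@(t-g)*1000
    print("t %.2f"%o["t"],"grasp",g.round(4),"x-axis",M[:,0].round(3),"yaw",np.degrees(cur).round(1),"shift",sh.round(1),"spin %.1f"%-np.degrees(s),"open %.4f"%o["opening"],"q",np.round(o["q"],2))
E
```

```text
(no output)
```

View pics/top0c.png

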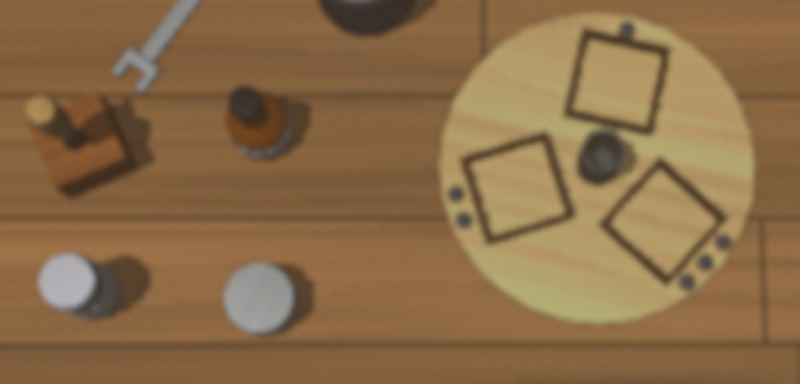

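View pics/side0c.png

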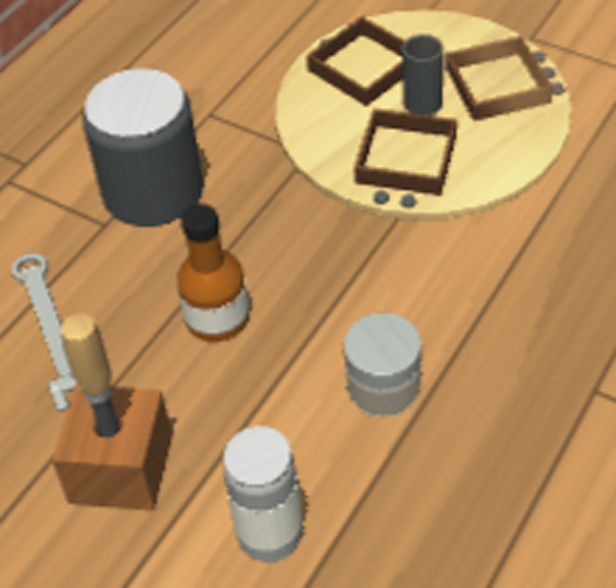

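Crop readings (top): jar lid (259,298), can top (68,281), cap (246,104), file top (41,111), hole (76,138), disc centre (597,168), pocket rims at (618,81), (517,187) and (664,221). Side crop: jar lid (383,346), can top (259,457), cap (201,218), tube rim (424,48).

```bash
cat > m.py <<'E'
from h import *
T=lambda X,Y:("top",160+(X+.5)/3.2-.5,150+(Y+.5)/3.2-.5)
S=lambda X,Y:("side",180+(X+.5)/2.8-.5,140+(Y+.5)/2.8-.5)
for n,z,t,s in [("jar",.062,(259,298),(383,346)),("can",.115,(68,281),(259,457)),("bottle",.135,(246,104),(201,215)),("file",.190,(41,111),(78,322)),("hole",.065,(76,138),(106,430)),("tube",.082,(598,158),(424,48)),("disc",.012,(597.5,168.5),(424,111)),
 ("p1",.034,(618,81),(362,61)),("p2",.034,(517.5,187),(407,152)),("p3",.034,(664,221),(500,77))]:
    a=atz(*T(*t),z);b=atz(*S(*s),z)
    p,d=ray(*T(*t));q,e=ray(*S(*s))
    k=np.linalg.lstsq(np.c_[d,-e],q-p,rcond=None)[0]; m=(p+k[0]*d+q+k[1]*e)/2
    print(n,"top",a[:2].round(4),"side",b[:2].round(4),"3d",m.round(4),"r",np.hypot(*a[:2]).round(3))
# caddy fit in top: centre, angle
obs=[((586,30),(668,47),(652,133),(566,115)),((460,158),(546,133),(574,214),(490,243)),((661,159),(726,216),(667,284),(602,224))]
C=[];O=[]
for i,q in enumerate(obs):
    for c in q:C.append(atz(*T(*c),.034)[:2])
C=np.array(C)
def f(x):
    r=[]
    for i,a in enumerate([0,2*np.pi/3,-2*np.pi/3]):
        P=np.array([(82+sx*43,sy*43) for sx in(-1,1) for sy in(-1,1)])/1000
        A=a+x[2];M=np.array([[np.cos(A),-np.sin(A)],[np.sin(A),np.cos(A)]])
        W=P@M.T+x[:2]
        for c in C[4*i:4*i+4]:
            d=W-c; r+=list(d[np.argmin((d**2).sum(1))])
    return r
c0=atz(*T(597.5,168.5),.012); v=C[:4].mean(0)-c0[:2]
s=least_squares(f,[c0[0],c0[1],np.arctan2(v[1],v[0])]); x=s.x
print("caddy",x.round(4),np.degrees(x[2]),"rms",np.sqrt(np.mean(s.fun**2)))
for a in(0,120,-120):
    A=x[2]+np.radians(a);print((x[:2]+.082*np.array([np.cos(A),np.sin(A)])).round(4),np.degrees(A).round(1))
E
python3 m.py
```

```text
jar top [0.4374 0.129 ] side [0.4357 0.1322] 3d [0.4377 0.1295 0.0575] r 0.456
can top [0.4473 0.2903] side [0.4455 0.2932] 3d [0.4475 0.2913 0.1107] r 0.533
bottle top [0.6025 0.1348] side [0.6043 0.1346] 3d [0.603  0.135  0.1359] r 0.617
file top [0.5841 0.3009] side [0.5881 0.2984] 3d [0.5841 0.3003 0.1943] r 0.657
hole top [0.5861 0.3014] side [0.5838 0.3065] 3d [0.5877 0.3033 0.0576] r 0.659
tube top [ 0.5636 -0.1813] side [ 0.571  -0.1903] 3d [ 0.5633 -0.1799  0.0926] r 0.592
disc top [ 0.5667 -0.1861] side [ 0.563  -0.1756] 3d [ 5.69e-01 -1.87e-01 -2.00e-04] r 0.596
p1 top [ 0.6477 -0.2053] side [ 0.6442 -0.1911] 3d [ 0.6524 -0.2063  0.0185] r 0.679
p2 top [ 0.5449 -0.1085] side [ 0.5393 -0.0968] 3d [ 0.5468 -0.1091  0.0196] r 0.556
p3 top [ 0.5123 -0.2464] side [ 0.5076 -0.2362] 3d [ 0.5134 -0.2479  0.0224] r 0.568
caddy [ 0.5685 -0.1867 -0.2242] -12.845322972386297 rms 0.0016158510004371553
[ 0.6485 -0.205 ] -12.8
[ 0.5443 -0.1084] 107.2
[ 0.5127 -0.2469] -132.8
```

```bash
cat > ov.py <<'E'
from h import *
import cv2,sys
def overlay(img,n,x,k,off):
    def ln(P,col):
        q=((proj(n,P)-off+.5)*k-.5); cv2.polylines(img,[np.round(q*8).astype(np.int32)],True,col,1,cv2.LINE_AA,3)
    t=np.linspace(0,2*np.pi,60)
    def circ(cx,cy,z,r): return np.c_[cx+r*np.cos(t),cy+r*np.sin(t),0*t+z]
    ln(circ(x[0],x[1],.012,.152),(0,0,255)); ln(circ(x[0],x[1],.082,.021),(255,0,255))
    for a in(0,120,-120):
        A=x[2]+np.radians(a);M=np.array([[np.cos(A),-np.sin(A)],[np.sin(A),np.cos(A)]])
        ln(np.c_[np.array([(.125,.043),(.125,-.043),(.039,-.043),(.039,.043)])@M.T+x[:2],np.full(4,.034)],(0,255,0))
    for c,z,r in [((.437,.130),.062,.032),((.447,.2915),.115,.026),((.603,.135),.135,.0155),((.5863,.3015),.065,.011)]: ln(circ(*c,z,r),(255,255,0))
if __name__=="__main__":
    x=[.5675,-.186,-.2242]
    a=cv2.imread("pics/top0.png")[150:260,160:410];a=cv2.resize(a,None,fx=3.2,fy=3.2,interpolation=3);overlay(a,"top",x,3.2,np.array([160,150]))
    b=cv2.imread("pics/side0.png")[140:220,270:400];b=cv2.resize(b,None,fx=3,fy=3,interpolation=3);overlay(b,"side",x,3,np.array([270,140]))
    c=cv2.imread("pics/side0.png")[200:340,180:340];c=cv2.resize(c,(274,240),interpolation=3);
    c=cv2.imread("pics/side0.png")[200:280,190:326];c=cv2.resize(c,None,fx=3,fy=3,interpolation=3);overlay(c,"side",x,3,np.array([190,200]))
    o=np.zeros((352+240,800,3),np.uint8);o[:352]=a;o[352:,:390]=b;o[352:,392:]=c[:,:408];cv2.imwrite("pics/ov.png",o)
E
python3 ov.py
```

```text
(no output)
```

View pics/ov.png

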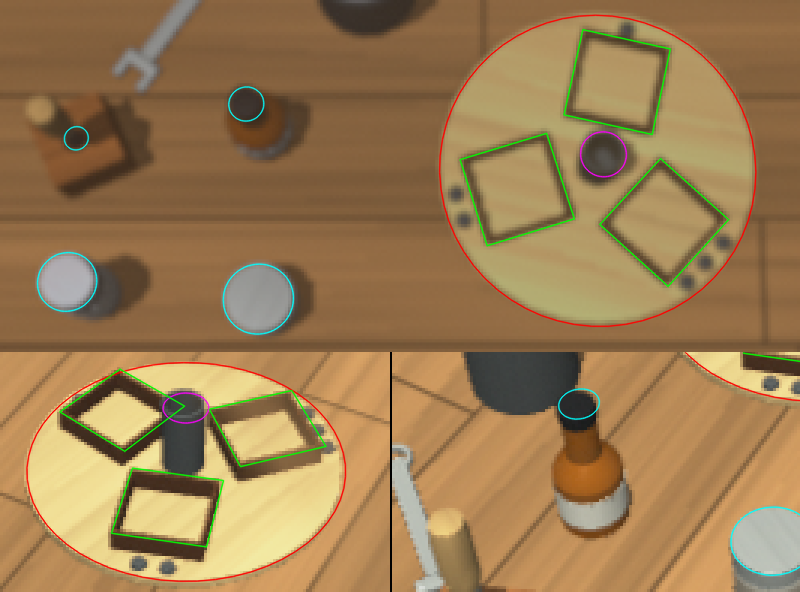

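The overlay matches both views, so the caddy pose and object positions are good to about 2 mm. Now I'll work out the jar approach.

```bash
python3 -c "
from h import *
o,p,M=state();print(M.round(3))
to(.437,.130,np.radians(16.4+90))
to(.437,.130,np.radians(16.4))"
```

```text
[[-0.     0.246 -0.969]
 [ 0.002 -0.969 -0.246]
 [-1.    -0.002 -0.   ]]
t 0.10 grasp [ 0.1538 -0.6052  0.2485] x-axis [-0.     0.002 -1.   ] yaw -75.7 shift [   1.3 -642.8 -455.5] spin -2.1 open 0.0856 q [-1.44  0.05  1.61  0.    1.48 -0.12]
t 0.10 grasp [ 0.1538 -0.6052  0.2485] x-axis [-0.     0.002 -1.   ] yaw -75.7 shift [   1.3 -642.8 -455.5] spin 87.9 open 0.0856 q [-1.44  0.05  1.61  0.    1.48 -0.12]
```

```bash
python3 -m pendant '1 0 -200 -400 0;1 0 -200 -400 0;1 0 -200 -400 0;1 0 -200 -400 0;1 0 -200 -400 0;1 0 -200 -400 0;1 0 -200 -400 0;1 0 -200 -400 0;1 0 -200 -400 0;1 0 -200 -400 0' 40; python3 -c "
from h import *
to(.437,.130,np.radians(-75.7),.15)"
```

```text
t: 1.1
tool_pos: [0.4953, -0.3094, 0.4034]
tool_rot: [2.088, 0.272, -2.086]
contact_force: [-0.4, -0.9, -0.8]
opening: 0.0856
t 1.10 grasp [ 0.4953 -0.3088  0.2484] x-axis [ 0.     0.004 -1.   ] yaw -75.4 shift [ 100.1 -438.9  -54.4] spin 0.3 open 0.0856 q [-0.69 -0.04  1.71  0.    1.48  0.63]
```

```bash
python3 -m pendant '1 0 -439 -54 0;1 0 -439 -54 0;1 0 -439 -54 0;1 0 -439 -54 0;1 0 -439 -54 0;1 0 -439 -54 0;1 0 -439 -54 0;1 0 -439 -54 0;1 0 -439 -54 0;1 90 -439 -54 0' 40;python3 -m pendant '1 70 0 0 0;1 70 0 0 0;1 70 0 0 0'
python3 - <<'E'
from h import *
import cv2
from station import get_image
to(.437,.130,np.radians(-75.7),.05)
c=[]
for n in("top","side"):
    a=cv2.cvtColor(get_image(n),cv2.COLOR_RGB2BGR);cv2.imwrite(f"pics/j_{n}.png",a)
    u,v=proj(n,[[.437,.13,.06]])[0].astype(int);c.append(cv2.resize(a[max(v-60,0):max(v-60,0)+120,u-65:u+65],None,fx=3,fy=3,interpolation=3))
cv2.imwrite("pics/j.png",np.hstack(c))
E
```

```text
t: 2.1
tool_pos: [0.4378, 0.1333, 0.362]
tool_rot: [2.101, 0.28, -2.067]
contact_force: [1.6, -0.5, -0.1]
opening: 0.0851
t: 2.4
tool_pos: [0.4378, 0.1333, 0.2894]
tool_rot: [2.094, 0.279, -2.074]
contact_force: [0.6, 0.0, -0.1]
opening: 0.0854
t 2.40 grasp [0.4392 0.1343 0.1344] x-axis [ 0.009  0.006 -1.   ] yaw -75.0 shift [84.4  3.9  4.1] spin 0.7 open 0.0854 q [ 0.13 -0.27  2.11  0.01  1.29  1.44]
```

View pics/j.png

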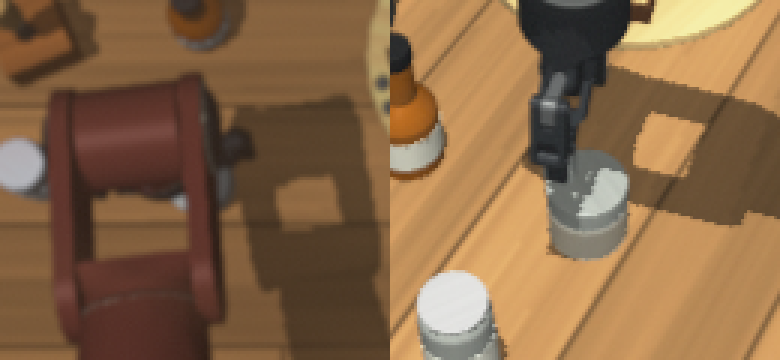

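The view shows the gripper centred over the jar with both tips clear of the lid. The remaining offset is about 4 mm in y and z, so I descend and grip.

```bash
python3 -m pendant '1 0 4 4 0;1 0 4 4 0;1 30 4 4 0;1 55 4 4 0;1 82 4 4 0;1 82 4 4 0;0.5 82 4 4 0;0.4 82 4 4 0;0.4 82 4 4 0;0.4 82 4 4 0' 40;python3 -m pendant '0.4 0 0 0 0;0.4 0 0 0 0;0.4 0 0 0 0';  python3 -c "
from h import *
to(.437,.130,np.radians(-75.7),.05)"
```

```text
t: 3.5
tool_pos: [0.4397, 0.1292, 0.2145]
tool_rot: [2.108, 0.279, -2.06]
contact_force: [0.1, -0.6, 6.2]
opening: 0.0626
t: 3.8
tool_pos: [0.4396, 0.1292, 0.2145]
tool_rot: [2.108, 0.279, -2.06]
contact_force: [-0.5, 1.5, -0.4]
opening: 0.0625
t 3.80 grasp [0.4431 0.1304 0.0596] x-axis [ 0.022  0.008 -1.   ] yaw -75.0 shift [ 9.4 -1.1  6.2] spin 0.7 open 0.0625 q [ 0.12 -0.16  2.15  0.01  1.12  1.43]
```

```bash
python3 -m pendant '1 0 0 0 0;1 0 0 0 0;1 0 0 0 0;1 0 0 0 0;1 0 0 0 0;1 5 0 5 0;1 9 0 5 0;1 9 0 5 0;1 9 0 5 0' 40;python3 -c "
from h import *
to(.437,.130,np.radians(-75.7),.05);print(state()[0]['contact_force'])"
```

```text
t: 4.7
tool_pos: [0.4348, 0.128, 0.2051]
tool_rot: [2.108, 0.279, -2.06]
contact_force: [0.1, 1.2, -0.8]
opening: 0.0851
t 4.70 grasp [0.4382 0.1291 0.0501] x-axis [ 0.022  0.008 -1.   ] yaw -75.0 shift [ 0.1 -1.1  0.9] spin 0.7 open 0.0851 q [ 0.12 -0.15  2.17  0.01  1.1   1.43]
[ 0.10157152  1.15871761 -0.75019823]
```

```bash
python3 -m pendant '0.5 0 0 0 0;0.4 0 0 0 0;0.4 0 0 0 0;0.4 0 0 0 0;0.4 0 0 0 0;0.4 0 0 0 0' 40;python3 -m pendant '0.4 -20 0 0 0;0.4 -60 0 0 0;0.4 -100 0 0 0;0.4 -130 0 0 0;0.4 -130 0 0 0;0.4 -130 0 0 0;0.4 -130 0 0 0'; python3 -c "
from h import *
to(.647,-.2047,np.radians(77.2),.18)"
```

```text
t: 5.3
tool_pos: [0.4351, 0.128, 0.2055]
tool_rot: [2.109, 0.279, -2.059]
contact_force: [1.7, 0.5, 3.7]
opening: 0.0631
t: 6.0
tool_pos: [0.4313, 0.1269, 0.3327]
tool_rot: [2.104, 0.279, -2.064]
contact_force: [-0.1, 0.3, -2.3]
opening: 0.0628
t 6.00 grasp [0.4341 0.128  0.1777] x-axis [ 0.018  0.007 -1.   ] yaw -75.0 shift [  -0.9  376.4 -119.8] spin 27.8 open 0.0628 q [ 0.12 -0.34  2.09  0.01  1.38  1.43]
```

```bash
python3 -m pendant '0.4 0 50 -16 4;0.4 0 100 -32 10;0.4 0 150 -48 14;0.4 0 200 -64 18;0.4 0 245 -78 22;0.4 0 290 -92 26;0.4 0 335 -107 28;0.4 0 376 -120 28;0.4 0 376 -120 28;0.4 0 376 -120 28'; python3 -m pendant '0.4 0 0 0 0;0.4 0 0 0 0'; python3 -c "
from h import *
to(.647,-.2047,np.radians(77.2),.064)"
```

```text
t: 7.0
tool_pos: [0.6439, -0.2062, 0.3303]
tool_rot: [-2.107, 0.229, 2.083]
contact_force: [-0.1, 1.1, -2.5]
opening: 0.0625
t: 7.2
tool_pos: [0.6432, -0.2049, 0.3285]
tool_rot: [-2.104, 0.227, 2.086]
contact_force: [0.3, 0.1, -2.5]
opening: 0.0627
t 7.20 grasp [ 0.6447 -0.2031  0.1736] x-axis [ 0.01   0.011 -1.   ] yaw -103.1 shift [109.5   2.5  -1.8] spin -0.3 open 0.0627 q [-0.42  0.22  1.56  0.01  1.36  1.37]
```

```bash
python3 -m pendant '0.4 0 2 -2 0;0.4 25 2 -2 0;0.4 50 2 -2 0;0.4 76 2 -2 0;0.4 76 2 -2 0;0.4 76 2 -2 0;0.4 76 2 -2 0'
cat > look.py <<'E'
from h import *
import cv2,sys
from station import get_image
from ov import overlay
# look.py out x y z : overlay caddy, crops of both views around point
out=sys.argv[1];P=[list(map(float,sys.argv[2:5]))]
c=[]
for n in("top","side"):
    a=cv2.cvtColor(get_image(n),cv2.COLOR_RGB2BGR)
    u,v=proj(n,P)[0].astype(int);u0=max(u-65,0);v0=max(v-65,0);b=cv2.resize(a[v0:v0+130,u0:u0+130],(390,390),interpolation=3)
    overlay(b,n,[.567,-.1865,-.2242],3,np.array([u0,v0]));c.append(b)
cv2.imwrite(f"pics/{out}.png",np.hstack(c))
E
python3 look.py p1 .6 -.2 .05;python3 -c "
from h import *
to(.647,-.2047,np.radians(77.2),.064)"
```

```text
t: 7.9
tool_pos: [0.6461, -0.2065, 0.2549]
tool_rot: [-2.108, 0.228, 2.083]
contact_force: [0.3, -0.2, -1.6]
opening: 0.0627
t 8.00 grasp [ 0.6482 -0.2051  0.1001] x-axis [ 0.013  0.01  -1.   ] yaw -103.0 shift [36.1  0.3  1.7] spin -0.2 open 0.0631 q [-0.42  0.3   1.6   0.02  1.24  1.37]
```

View pics/p1.png

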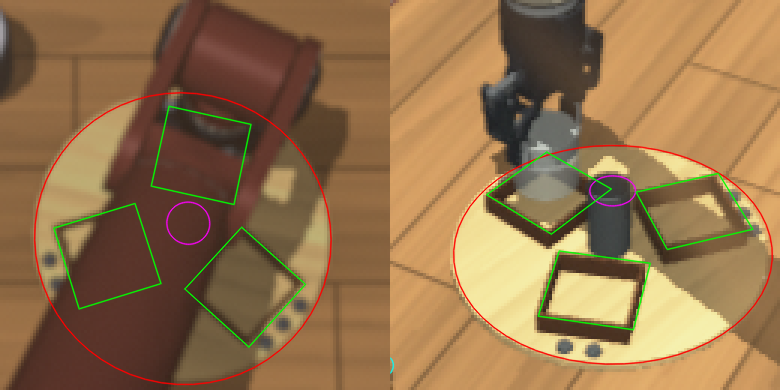

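The jar hangs centred over pocket 1 (side crop about (548,185), pocket centre about (549,194)). I lower it gently.

```bash
python3 -m pendant '0.4 10 0 1 0;0.4 20 0 1 0;0.4 27 0 1 0;0.4 30 0 1 0;0.4 33 0 1 0;0.4 33 0 1 0;0.4 33 0 1 0'; python3 -c "
from h import *
to(.647,-.2047,np.radians(77.2),.0625)"
```

```text
t: 8.7
tool_pos: [0.6457, -0.2061, 0.2222]
tool_rot: [-2.109, 0.228, 2.083]
contact_force: [-0.4, -0.6, -2.2]
opening: 0.063
t 8.70 grasp [ 0.6478 -0.2046  0.0672] x-axis [ 0.014  0.01  -1.   ] yaw -103.0 shift [4.7 0.3 0.9] spin -0.2 open 0.0630 q [-0.42  0.34  1.61  0.02  1.19  1.37]
```

```bash
python3 -m pendant '0.4 1 0 0 0;0.4 2 0 0 0;0.4 3 0 0 0;0.4 3 0 0 0'; python3 -c "
from h import *
to(.647,-.2047,np.radians(77.2),.0625)"
```

```text
t: 9.1
tool_pos: [0.6457, -0.2061, 0.219]
tool_rot: [-2.109, 0.228, 2.083]
contact_force: [0.1, 0.6, -2.5]
opening: 0.0626
t 9.10 grasp [ 0.6478 -0.2046  0.0641] x-axis [ 0.013  0.01  -1.   ] yaw -103.0 shift [1.6 0.3 0.8] spin -0.2 open 0.0626 q [-0.42  0.34  1.61  0.02  1.18  1.37]
```

```bash
python3 -m pendant '0.4 1 0 0 0;0.4 1.5 0 0 0;0.4 2 0 0 0;0.4 2 0 0 0'; python3 -m pendant '0.4 0.5 0 0 0;0.4 1 0 0 0;0.4 1 0 0 0'
```

```text
t: 9.5
tool_pos: [0.6459, -0.2061, 0.218]
tool_rot: [-2.109, 0.228, 2.083]
contact_force: [-3.3, 0.9, 5.3]
opening: 0.0628
t: 9.8
tool_pos: [0.646, -0.2061, 0.218]
tool_rot: [-2.109, 0.228, 2.083]
contact_force: [-4.4, 1.7, 6.4]
opening: 0.0631
```

The force now shows the jar on the floor (z force went from -2.5 to +6 N). I release, rise, and go to the can.

```bash
python3 -m pendant '0.76 0 0 0 0;0.8 0 0 0 0;0.9 0 0 0 0;1 0 0 0 0;1 0 0 0 0;1 0 0 0 0;1 -30 0 0 0;1 -80 0 0 0;1 -130 0 0 0;1 -180 0 0 0';python3 -m pendant '1 0 0 0 0;1 0 0 0 0'; python3 -c "
from h import *
to(.447,.2915,np.radians(-103),.24)"
```

```text
t: 10.8
tool_pos: [0.6433, -0.2077, 0.3997]
tool_rot: [-2.109, 0.228, 2.083]
contact_force: [0.5, -0.3, 0.9]
opening: 0.0854
t: 11.0
tool_pos: [0.6436, -0.2079, 0.4028]
tool_rot: [-2.115, 0.23, 2.078]
contact_force: [0.7, 0.8, -1.4]
opening: 0.0855
t 11.00 grasp [ 0.6464 -0.2067  0.2478] x-axis [ 0.018  0.008 -1.   ] yaw -103.0 shift [   8.  -440.3  306.9] spin -0.0 open 0.0855 q [-0.42  0.17  1.49  0.01  1.47  1.37]
```

```bash
python3 -m pendant '1 0 -440 307 0;1 0 -440 307 0;1 0 -440 307 0;1 0 -440 307 0;1 0 -440 307 0;1 0 -440 307 0;1 0 -440 307 0;1 0 -440 307 0;1 0 -440 307 0;1 0 -440 307 0';python3 -m pendant '1 0 -440 307 0' >/dev/null; python3 -c "
from h import *
to(.447,.2915,np.radians(-103),.15)"
```

```text
t: 12.0
tool_pos: [0.4557, 0.2579, 0.4001]
tool_rot: [-2.112, 0.232, 2.083]
contact_force: [1.4, -0.3, 0.2]
opening: 0.0855
t 12.10 grasp [0.4389 0.305  0.245 ] x-axis [ 0.012  0.005 -1.   ] yaw -103.1 shift [95.1 12.  -9.9] spin -0.1 open 0.0855 q [ 0.47 -0.17  1.83 -0.    1.46  2.27]
```

```bash
python3 -m pendant '1 0 12 -10 0;1 40 12 -10 0;1 80 12 -10 0;1 95 12 -10 0;1 95 12 -10 0;1 95 12 -10 0;1 95 12 -10 0'; python3 look.py can .447 .2915 .1; python3 -c "
from h import *
to(.447,.2915,np.radians(-103),.088)"
```

```text
t: 12.8
tool_pos: [0.4462, 0.2909, 0.3074]
tool_rot: [-2.112, 0.232, 2.082]
contact_force: [-0.2, -0.8, 0.5]
opening: 0.0854
t 12.90 grasp [0.4483 0.2919 0.1524] x-axis [ 0.015  0.006 -1.   ] yaw -103.1 shift [64.3  1.3  2.1] spin -0.1 open 0.0852 q [ 0.44 -0.09  1.92 -0.    1.29  2.24]
```

View pics/can.png

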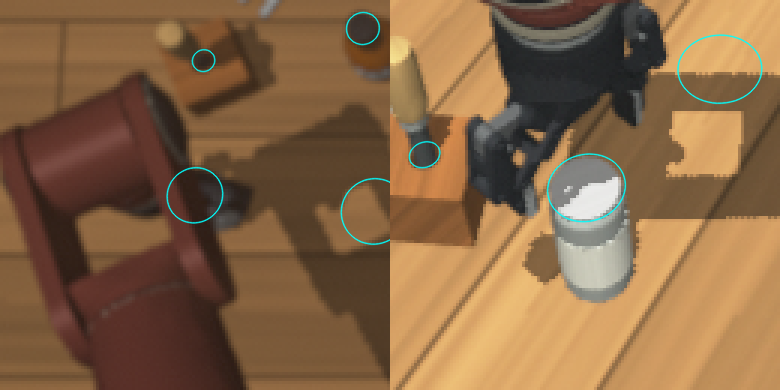

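The can matches the overlay and sits between the open fingers. I descend 64 mm and grip.

```bash
python3 -m pendant '1 20 1 2 0;1 45 1 2 0;1 64 1 2 0;1 64 1 2 0;1 64 1 2 0;0.3 64 1 2 0;0.3 64 1 2 0;0.3 64 1 2 0;0.3 64 1 2 0;0.3 64 1 2 0' 40;python3 -m pendant '0.3 0 0 0 0;0.3 0 0 0 0;0.3 0 0 0 0;0.3 -30 0 0 0;0.3 -80 0 0 0;0.3 -120 0 0 0;0.3 -140 0 0 0;0.3 -140 0 0 0;0.3 -140 0 0 0'; python3 -c "
from h import *
to(.5432,-.1083,np.radians(-140),.23)"
```

```text
t: 13.9
tool_pos: [0.4455, 0.2909, 0.2453]
tool_rot: [-2.115, 0.231, 2.079]
contact_force: [-1.3, -2.7, 6.2]
opening: 0.051
t: 14.8
tool_pos: [0.4427, 0.2899, 0.3838]
tool_rot: [-2.113, 0.232, 2.081]
contact_force: [0.0, 0.1, -3.7]
opening: 0.0511
t 14.80 grasp [0.4452 0.2908 0.2288] x-axis [ 0.016  0.006 -1.   ] yaw -103.1 shift [  -1.9  366.6 -185.7] spin 36.9 open 0.0511 q [ 0.44 -0.17  1.86 -0.    1.43  2.24]
```

```bash
python3 -m pendant '0.3 0 40 -20 4;0.3 0 84 -43 10;0.3 0 128 -65 15;0.3 0 172 -87 20;0.3 0 216 -110 25;0.3 0 260 -132 30;0.3 0 304 -154 34;0.3 0 345 -175 37;0.3 0 367 -186 37;0.3 0 367 -186 37'; python3 -m pendant '0.3 0 0 0 0;0.3 0 0 0 0'; python3 -c "
from h import *
to(.5432,-.1083,np.radians(-140),.1024)"
```

```text
t: 15.8
tool_pos: [0.5406, -0.1125, 0.3791]
tool_rot: [-1.701, 0.786, 1.689]
contact_force: [0.5, -0.0, -4.1]
opening: 0.0509
t: 16.0
tool_pos: [0.54, -0.1118, 0.3763]
tool_rot: [-1.697, 0.786, 1.694]
contact_force: [-0.3, 0.1, -3.8]
opening: 0.051
t 16.00 grasp [ 0.5409 -0.1105  0.2213] x-axis [ 0.006  0.009 -1.   ] yaw -140.3 shift [118.9  -2.   -0.2] spin -0.3 open 0.0510 q [-0.34 -0.1   1.82  0.01  1.43  2.11]
```

```bash
python3 -m pendant '0.3 30 -2 0 0;0.3 65 -2 0 0;0.3 90 -2 0 0;0.3 105 -2 0 0;0.3 113 -2 0 0;0.3 115 -2 0 0;0.3 115 -2 0 0;0.3 115 -2 0 0'; python3 look.py p2 .56 -.15 .05; python3 -c "
from h import *
to(.5432,-.1083,np.radians(-140),.1024)"
```

```text
t: 16.8
tool_pos: [0.5429, -0.1097, 0.263]
tool_rot: [-1.7, 0.786, 1.692]
contact_force: [0.5, -0.6, -2.1]
opening: 0.051
t 16.90 grasp [ 0.544  -0.1086  0.1078] x-axis [ 0.008  0.008 -1.   ] yaw -140.3 shift [5.4 0.5 0.7] spin -0.3 open 0.0510 q [-0.34  0.01  1.9   0.01  1.22  2.11]
```

View pics/p2.png

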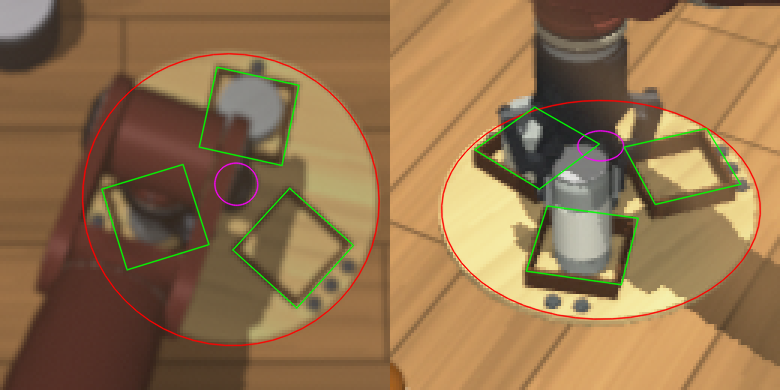

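The jar is well placed in pocket 1 (top crop (250,108)), and the can is inside pocket 2 just above the floor. I lower it in small steps and watch the force.

```bash
python3 -m pendant '0.3 1.5 0 0 0;0.3 3 0 0 0;0.3 3.5 0 0 0;0.3 3.5 0 0 0'; python3 -m pendant '0.3 1 0 0 0;0.3 2 0 0 0;0.3 2 0 0 0'
```

```text
t: 17.3
tool_pos: [0.5427, -0.1097, 0.259]
tool_rot: [-1.699, 0.786, 1.692]
contact_force: [-0.2, -0.1, -3.6]
opening: 0.0509
t: 17.6
tool_pos: [0.5428, -0.1098, 0.2575]
tool_rot: [-1.699, 0.786, 1.692]
contact_force: [-1.7, -0.2, 1.0]
opening: 0.0508
```

```bash
python3 -m pendant '0.3 0.5 0 0 0;0.5 0.5 0 0 0;0.7 0 0 0 0;0.9 0 0 0 0;1 0 0 0 0;1 0 0 0 0;1 -40 0 0 0;1 -80 0 0 0;1 -120 0 0 0;1 -145 0 0 0';python3 -m pendant '1 0 0 0 0;1 0 0 0 0'; python3 -c "
from h import *
print(atz('top',272,134,.12)); 
to(.603,.135,np.radians(-140),.24)"
```

```text
t: 18.6
tool_pos: [0.542, -0.111, 0.4065]
tool_rot: [-1.704, 0.786, 1.687]
contact_force: [-0.2, -0.5, 0.3]
opening: 0.0852
t: 18.8
tool_pos: [0.5421, -0.111, 0.4071]
tool_rot: [-1.705, 0.785, 1.685]
contact_force: [-0.1, 0.3, -0.7]
opening: 0.0854
[0.75016389 0.0369689  0.12      ]
t 18.80 grasp [ 0.5443 -0.1102  0.2521] x-axis [ 0.014  0.006 -1.   ] yaw -140.3 shift [  14.3 -201.6  151.2] spin -0.3 open 0.0854 q [-0.34 -0.12  1.78  0.01  1.47  2.11]
```

```bash
python3 -m pendant '1 0 -201 151 0;1 0 -201 151 0;1 0 -201 151 0;1 0 -201 151 0;1 0 -201 151 0;1 0 -201 151 0;1 40 -201 151 0;1 70 -201 151 0;1 70 -201 151 0;1 70 -201 151 0'; python3 look.py bot .603 .135 .1; python3 -c "
from h import *
to(.603,.135,np.radians(-140),.098)"
```

```text
t: 19.8
tool_pos: [0.6008, 0.1334, 0.3373]
tool_rot: [-1.703, 0.788, 1.689]
contact_force: [-0.0, 0.7, 1.3]
opening: 0.0852
t 19.90 grasp [0.6043 0.1344 0.1858] x-axis [ 0.016  0.006 -1.   ] yaw -140.3 shift [87.8  2.   1.8] spin -0.3 open 0.0855 q [0.1  0.07 1.7  0.   1.35 2.55]
```

View pics/bot.png

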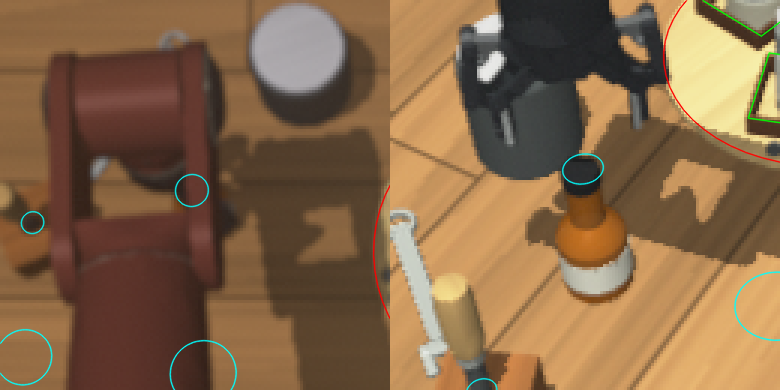

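The cap lies on the overlay circle, between the fingers (side crop (582,170)). I descend 88 mm to the neck and grip.

```bash
python3 -m pendant '1 25 2 2 0;1 55 2 2 0;1 80 2 2 0;1 88 2 2 0;1 88 2 2 0;1 88 2 2 0;0.1 88 2 2 0;0.1 88 2 2 0;0.1 88 2 2 0;0.1 88 2 2 0' 40;python3 -m pendant '0.1 0 0 0 0;0.1 0 0 0 0;0.1 0 0 0 0;0.1 0 0 0 0'; python3 -c "
from h import *
to(.603,.135,np.radians(-140),.098)"
```

```text
t: 20.9
tool_pos: [0.6005, 0.1344, 0.2533]
tool_rot: [-1.707, 0.784, 1.682]
contact_force: [1.1, 2.4, 3.4]
opening: 0.028
t: 21.3
tool_pos: [0.6006, 0.1344, 0.2536]
tool_rot: [-1.707, 0.784, 1.682]
contact_force: [-1.0, 0.1, 1.8]
opening: 0.0274
t 21.30 grasp [0.6033 0.1352 0.0986] x-axis [ 0.018  0.006 -1.   ] yaw -140.3 shift [0.6 0.4 0. ] spin -0.3 open 0.0274 q [0.1  0.16 1.76 0.   1.2  2.55]
```

```bash
python3 -m pendant '0.1 -15 0 0 0;0.1 -45 0 0 0;0.1 -85 0 0 0;0.1 -125 0 0 0;0.1 -160 0 0 0;0.1 -175 0 0 0;0.1 -175 0 0 0;0.1 -175 0 0 0'; python3 -c "
from h import *
to(.5113,-.2467,np.radians(-140),.27)"
```

```text
t: 22.1
tool_pos: [0.5972, 0.1333, 0.4266]
tool_rot: [-1.705, 0.786, 1.685]
contact_force: [0.7, -0.8, -2.3]
opening: 0.0275
t 22.10 grasp [0.5995 0.1342 0.2716] x-axis [ 0.015  0.005 -1.   ] yaw -140.3 shift [  -1.8  311.1 -236.8] spin -0.3 open 0.0275 q [0.1  0.01 1.62 0.   1.5  2.55]
```

```bash
python3 -m pendant '0.1 0 35 -27 -5;0.1 0 70 -53 -13;0.1 0 105 -80 -21;0.1 0 140 -107 -29;0.1 0 175 -133 -37;0.1 0 210 -160 -44;0.1 0 245 -186 -50;0.1 0 280 -213 -56;0.1 0 305 -232 -60;0.1 0 311 -237 -60'; python3 -m pendant '0.1 0 0 0 0;0.1 0 0 0 0'; python3 -c "
from h import *
to(.5113,-.2467,np.radians(-80),.1106)"
```

```text
t: 23.1
tool_pos: [0.5078, -0.2502, 0.4193]
tool_rot: [2.149, 0.185, -2.127]
contact_force: [1.4, 1.1, -2.0]
opening: 0.0276
t: 23.3
tool_pos: [0.5077, -0.2496, 0.4166]
tool_rot: [2.147, 0.188, -2.133]
contact_force: [0.5, 0.0, -1.6]
opening: 0.0274
t 23.30 grasp [ 0.5086 -0.2479  0.2616] x-axis [ 0.006  0.011 -1.   ] yaw -80.5 shift [151.    0.8  -1.7] spin -0.5 open 0.0274 q [-0.59 -0.1   1.74  0.01  1.5   0.81]
```

```bash
python3 -m pendant '0.1 30 1 -2 0;0.1 65 1 -2 0;0.1 100 1 -2 0;0.1 125 1 -2 0;0.1 138 1 -2 0;0.1 143 1 -2 0;0.1 145 1 -2 0;0.1 145 1 -2 0;0.1 145 1 -2 0'; python3 look.py p3 .55 -.2 .05; python3 -c "
from h import *
to(.5113,-.2467,np.radians(-80),.1106)"
```

```text
t: 24.2
tool_pos: [0.5112, -0.2489, 0.2734]
tool_rot: [2.149, 0.186, -2.129]
contact_force: [0.1, 0.3, -2.1]
opening: 0.0274
t 24.30 grasp [ 0.5123 -0.2474  0.118 ] x-axis [ 0.008  0.01  -1.   ] yaw -80.5 shift [ 7.4 -0.8  0.9] spin -0.5 open 0.0272 q [-0.59  0.04  1.86  0.01  1.25  0.82]
```

```bash
python3 -m pendant '0.1 1.5 0 0 0;0.1 3 0 0 0;0.1 3 0 0 0;0.1 3 0 0 0'; python3 -m pendant '0.1 1 0 0 0;0.1 1.5 0 0 0;0.1 1.5 0 0 0'
```

```text
t: 24.7
tool_pos: [0.511, -0.2489, 0.2698]
tool_rot: [2.149, 0.187, -2.131]
contact_force: [-0.4, -0.1, -2.1]
opening: 0.0275
t: 25.0
tool_pos: [0.5109, -0.2489, 0.2682]
tool_rot: [2.148, 0.187, -2.131]
contact_force: [-0.7, 0.2, -2.6]
opening: 0.0273
```

```bash
python3 -m pendant '0.1 1 0 0 0;0.1 1.5 0 0 0;0.1 1.5 0 0 0'; python3 -m pendant '0.1 1 0 0 0;0.1 1.3 0 0 0;0.1 1.3 0 0 0'
```

```text
t: 25.3
tool_pos: [0.5109, -0.2488, 0.2665]
tool_rot: [2.148, 0.187, -2.131]
contact_force: [0.7, -0.1, -2.7]
opening: 0.0275
t: 25.6
tool_pos: [0.511, -0.2488, 0.2654]
tool_rot: [2.148, 0.187, -2.131]
contact_force: [-0.1, 0.6, -0.4]
opening: 0.0274
```

Contact is starting, so I press slightly more, release, rise, and plan the file grasp.

```bash
python3 -m pendant '0.1 0.8 0 0 0;0.1 0.8 0 0 0;0.1 0.8 0 0 0'; python3 -m pendant '0.4 0 0 0 0;0.6 0 0 0 0;0.8 0 0 0 0;1 0 0 0 0;1 0 0 0 0;1 -40 0 0 0;1 -80 0 0 0;1 -120 0 0 0;1 -150 0 0 0;1 -150 0 0 0';python3 -m pendant '1 0 0 0 0'
python3 - <<'E'
from h import *
import cv2
from station import get_image
# nothing viewed yet: save
from ov import overlay
for n in("top","side"):
    a=cv2.cvtColor(get_image(n),cv2.COLOR_RGB2BGR);cv2.imwrite(f"pics/f_{n}.png",a)
to(.5855,.301,np.radians(-80),.27)
E
```

```text
t: 25.9
tool_pos: [0.5112, -0.2488, 0.2654]
tool_rot: [2.149, 0.187, -2.13]
contact_force: [-1.3, 2.6, 4.8]
opening: 0.0275
t: 26.9
tool_pos: [0.5108, -0.2509, 0.422]
tool_rot: [2.155, 0.179, -2.118]
contact_force: [0.2, 0.2, 0.6]
opening: 0.0854
t: 27.0
tool_pos: [0.5107, -0.2508, 0.4218]
tool_rot: [2.155, 0.179, -2.118]
contact_force: [-0.5, -0.5, -1.2]
opening: 0.0854
t 27.10 grasp [ 0.5133 -0.2502  0.2665] x-axis [ 0.016  0.004 -1.   ] yaw -80.5 shift [   0.  -531.9 -161.8] spin -0.5 open 0.0855 q [-0.59 -0.09  1.73  0.01  1.49  0.82]
```

```bash
python3 -m pendant '1 -10 -532 -162 0;1 -10 -532 -162 0;1 -10 -532 -162 0;1 -10 -532 -162 0;1 -10 -532 -162 0;1 -10 -532 -162 0;1 -10 -532 -162 0;1 -10 -532 -162 0;1 -10 -532 -162 0;1 -10 -532 -162 0';python3 -c "
from h import *
to(.5855,.301,np.radians(-80),.26)"
```

```text
t: 28.1
tool_pos: [0.5754, 0.2468, 0.4315]
tool_rot: [2.151, 0.179, -2.121]
contact_force: [1.6, 0.3, 0.3]
opening: 0.0853
t 28.10 grasp [0.5775 0.2473 0.2765] x-axis [ 0.013  0.003 -1.   ] yaw -80.5 shift [ 16.8 -51.6 -16.5] spin -0.5 open 0.0853 q [ 0.29  0.04  1.58 -0.    1.51  1.69]
```

```bash
python3 -m pendant '1 0 -51 -16 0;1 0 -51 -16 0;1 20 -51 -16 0;1 35 -51 -16 0;1 40 -51 -16 0;1 40 -51 -16 0;1 40 -51 -16 0';python3 look.py fl .5855 .301 .17;python3 -c "
from h import *
to(.5855,.301,np.radians(-80),.155)"
```

```text
t: 28.8
tool_pos: [0.5835, 0.2993, 0.392]
tool_rot: [2.151, 0.178, -2.122]
contact_force: [0.4, 0.5, 0.6]
opening: 0.0854
t 28.90 grasp [0.5859 0.3002 0.238 ] x-axis [ 0.015  0.004 -1.   ] yaw -80.6 shift [83.  -0.8  1.6] spin -0.6 open 0.0852 q [ 0.36  0.13  1.55 -0.    1.45  1.77]
```

View pics/fl.png

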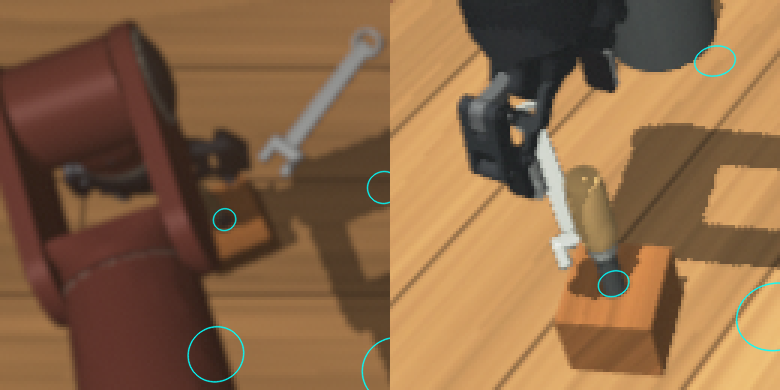

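The file stands upright between the open fingers (side crop: top (582,178), hole (613,283)). I descend 83 mm and grip the handle.

```bash
python3 -m pendant '1 25 -1 1 0;1 55 -1 1 0;1 78 -1 1 0;1 83 -1 1 0;1 83 -1 1 0;1 83 -1 1 0;0.1 83 -1 1 0;0.1 83 -1 1 0;0.1 83 -1 1 0;0.1 83 -1 1 0' 50;python3 -m pendant '0.1 0 0 0 0;0.1 0 0 0 0;0.1 0 0 0 0'; python3 -c "
from h import *
to(.5855,.301,np.radians(-80),.155)"
```

```text
t: 29.9
tool_pos: [0.5838, 0.3007, 0.3104]
tool_rot: [2.154, 0.179, -2.119]
contact_force: [0.2, 0.5, 0.4]
opening: 0.0283
t: 30.2
tool_pos: [0.5838, 0.3008, 0.3107]
tool_rot: [2.154, 0.179, -2.119]
contact_force: [0.3, 0.4, 1.0]
opening: 0.0264
t 30.20 grasp [0.5863 0.3014 0.1557] x-axis [ 0.016  0.004 -1.   ] yaw -80.6 shift [0.7 0.3 0.9] spin -0.6 open 0.0264 q [ 0.36  0.19  1.62 -0.    1.31  1.77]
```

```bash
python3 -m pendant '0.1 -12 0 0 0;0.1 -35 0 0 0;0.1 -70 0 0 0;0.1 -110 0 0 0;0.1 -145 0 0 0;0.1 -160 0 0 0;0.1 -160 0 0 0;0.1 -160 0 0 0'; python3 -c "
from h import *
to(.567,-.1865,np.radians(-80),.316)"
```

```text
t: 31.0
tool_pos: [0.5811, 0.3, 0.4688]
tool_rot: [2.152, 0.179, -2.121]
contact_force: [0.5, -0.5, -1.6]
opening: 0.0266
t 31.00 grasp [0.5832 0.3005 0.3138] x-axis [ 0.014  0.003 -1.   ] yaw -80.6 shift [ -4.  477.8  95.8] spin -0.6 open 0.0266 q [ 0.36  0.09  1.47 -0.    1.57  1.77]
```

```bash
python3 -m pendant '0.1 -4 45 9 -3;0.1 -4 90 18 -7;0.1 -4 136 27 -11;0.1 -4 182 36 -15;0.1 -4 228 46 -19;0.1 -4 274 55 -23;0.1 -4 320 64 -27;0.1 -4 366 73 -31;0.1 -4 410 82 -35;0.1 -4 450 90 -37';python3 -m pendant '0.1 0 0 0 0;0.1 0 0 0 0'; python3 -c "
from h import *
to(.567,-.1865,np.radians(-43),.26)"
```

```text
t: 32.0
tool_pos: [0.5653, -0.1607, 0.4672]
tool_rot: [1.753, 0.751, -1.734]
contact_force: [0.4, -0.3, -0.5]
opening: 0.027
t: 32.2
tool_pos: [0.5648, -0.1616, 0.4632]
tool_rot: [1.752, 0.754, -1.741]
contact_force: [-0.9, 0.7, -1.2]
opening: 0.0268
t 32.20 grasp [ 0.5652 -0.1603  0.3082] x-axis [ 0.003  0.008 -1.   ] yaw -43.6 shift [47.9 19.6 18.1] spin -0.6 open 0.0268 q [-0.41 -0.06  1.63  0.01  1.57  0.35]
```

```bash
python3 -m pendant '0.1 0 20 18 0;0.1 0 20 18 0;0.1 20 20 18 0;0.1 40 20 18 0;0.1 55 20 18 0;0.1 58 20 18 0;0.1 58 20 18 0;0.1 58 20 18 0'
python3 - <<'E'
from h import *
import cv2
from station import get_image
from ov import overlay
c=[]
o,p,M=state()
for n in("top","side"):
    a=cv2.cvtColor(get_image(n),cv2.COLOR_RGB2BGR);cv2.imwrite(f"pics/t_{n}.png",a)
    u,v=proj(n,[[.567,-.1865,.09]])[0].astype(int)
    w,h,k=(32,40,6) if n=="top" else (52,50,7)
    if n=="top": w,h,k=55,55,3
    b=cv2.resize(a[v-h:v+h,u-w:u+w],None,fx=k*1.0,fy=k*1.0,interpolation=3)
    if n=="side":
        off=np.array([u-w,v-h])
        t=np.linspace(0,2*np.pi,50)
        for C,z,r,col in [((.567,-.1865),.082,.021,(255,0,255))]+[(((p+M[:,0]*(.155+d))[:2]),(p+M[:,0]*(.155+d))[2],r,(0,255,255)) for d,r in((.1457,.008),(.0,.014))]:
            q=(proj(n,np.c_[C[0]+r*np.cos(t),C[1]+r*np.sin(t),0*t+z])-off+.5)*k-.5
            cv2.polylines(b,[np.round(q).astype(np.int32)],True,col,1)
        c=b
cv2.imwrite("pics/t.png",c);print(c.shape)
to(.567,-.1865,np.radians(-43),.1577)
E
```

```text
t: 33.0
tool_pos: [0.5673, -0.1876, 0.406]
tool_rot: [1.752, 0.753, -1.739]
contact_force: [0.1, 0.0, -1.5]
opening: 0.0271
(700, 728, 3)
t 33.10 grasp [ 0.5681 -0.1867  0.2515] x-axis [ 0.005  0.008 -1.   ] yaw -43.6 shift [93.7 -0.8  1.4] spin -0.6 open 0.0266 q [-0.45 -0.01  1.68  0.01  1.48  0.31]
```

View pics/t.png

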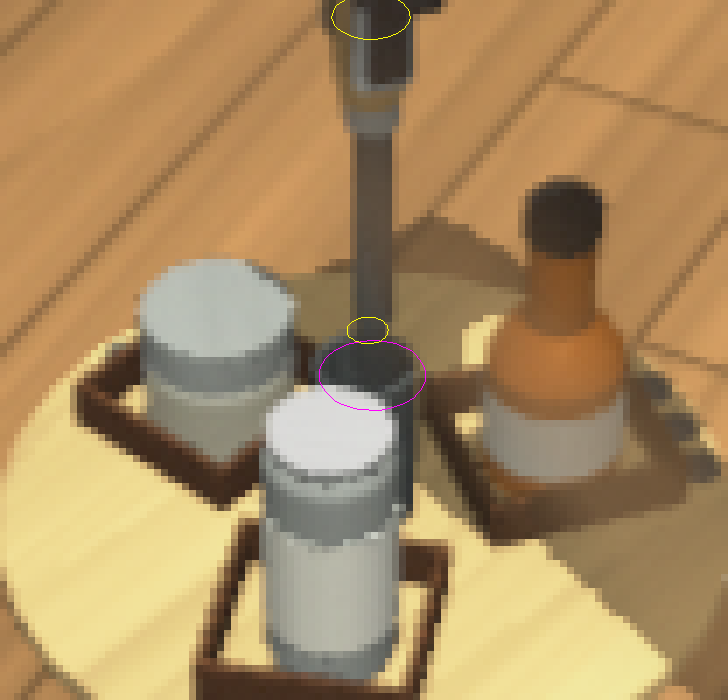

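All three vessels stand upright in their pockets. The blade (x about 374) is about 1.5 pixels (4 mm) right of the tube rim centre (about (367,370)), so I compute that correction.

```bash
python3 -c "
from h import *
r=R.from_rotvec(camera_info('side')['orientation']).apply([1,0,0]);print(r)
o,p,M=state();t=np.array([.567,-.1865])
a=proj('side',[[.5688,-.1855,.082],[.567,-.1865,.082]]);print(a)
print('shift for 3mm left',M.T@(-r*3))
to(.567,-.1865,np.radians(-43),.1577)"
```

```text
[-0.87128857 -0.49039386 -0.0192379 ]
[[330.97226977 158.07759792]
 [331.71732883 158.069438  ]]
shift for 3mm left [-0.03428566  0.87655524 -2.86888051]
t 33.10 grasp [ 0.5681 -0.1867  0.2515] x-axis [ 0.005  0.008 -1.   ] yaw -43.6 shift [93.7 -0.8  1.4] spin -0.6 open 0.0266 q [-0.45 -0.01  1.68  0.01  1.48  0.31]
```

```bash
python3 -m pendant '0.1 0 1 -2 0;0.1 10 1 -2 0;0.1 25 1 -2 0;0.1 40 1 -2 0;0.1 40 1 -2 0'; python3 -m pendant '0.1 10 0 0 0;0.1 22 0 0 0;0.1 34 0 0 0;0.1 42 0 0 0;0.1 46 0 0 0;0.1 46 0 0 0;0.1 46 0 0 0'; python3 -c "
from h import *
to(.567,-.1865,np.radians(-43),.1577)"
```

```text
t: 33.6
tool_pos: [0.5686, -0.1864, 0.3617]
tool_rot: [1.75, 0.758, -1.746]
contact_force: [-0.9, -0.3, -2.6]
opening: 0.0269
t: 34.3
tool_pos: [0.5688, -0.1859, 0.3175]
tool_rot: [1.75, 0.759, -1.745]
contact_force: [-3.5, 2.5, 7.6]
opening: 0.0271
t 34.30 grasp [ 0.5685 -0.1842  0.1626] x-axis [-0.002  0.011 -1.   ] yaw -43.6 shift [4.8 0.6 2.7] spin -0.6 open 0.0271 q [-0.44  0.06  1.75  0.01  1.33  0.32]
```

```bash
python3 -m pendant '0.1 1 0 0 0;0.1 1.5 0 0 0;0.1 1.5 0 0 0'
```

```text
t: 34.6
tool_pos: [0.5691, -0.1859, 0.3176]
tool_rot: [1.75, 0.758, -1.745]
contact_force: [-3.0, 0.2, 7.2]
opening: 0.0267
```

A firm stop with the blade's end about 5 mm above the disc: that fits a tube base, since the rim also read slightly high in the images. I release gently and check.

```bash
python3 -m pendant '0.32 0 0 0 0;0.4 0 0 0 0;0.5 0 0 0 0;0.65 0 0 0 0;0.8 0 0 0 0;1 0 0 0 0;1 0 0 0 0;1 0 0 0 0'
python3 - <<'E'
from h import *
import cv2
from station import get_image
for n in("top","side"): cv2.imwrite(f"pics/r_{n}.png",cv2.cvtColor(get_image(n),cv2.COLOR_RGB2BGR))
to(.567,-.1865,np.radians(-43),.1577)
E
```

```text
t: 35.4
tool_pos: [0.5691, -0.1859, 0.3176]
tool_rot: [1.75, 0.758, -1.744]
contact_force: [-0.1, 0.3, -0.8]
opening: 0.0858
t 35.50 grasp [ 0.5689 -0.1843  0.1626] x-axis [-0.001  0.011 -1.   ] yaw -43.6 shift [4.9 0.2 2.9] spin -0.6 open 0.0852 q [-0.44  0.06  1.75  0.01  1.33  0.32]
```

```bash
python3 -m pendant '1 -15 0 0 0;1 -35 0 0 0;1 -60 0 0 0;1 -90 0 0 0;1 -130 0 0 0;1 -170 0 0 0;1 -200 0 0 0;1 -200 0 0 0';python3 -m pendant '1 0 250 0 0;1 0 250 0 0;1 0 250 0 0;1 0 250 0 0;1 0 250 0 0;1 0 250 0 0;1 0 250 0 0'; python3 -c "
from h import *
to(.567,-.1865,np.radians(-43),.1577)"
```

```text
t: 36.3
tool_pos: [0.5692, -0.188, 0.526]
tool_rot: [1.755, 0.748, -1.734]
contact_force: [0.5, -0.2, 0.4]
opening: 0.0858
t: 37.0
tool_pos: [0.7511, -0.3618, 0.5226]
tool_rot: [1.754, 0.753, -1.739]
contact_force: [0.6, 0.3, 0.8]
opening: 0.0855
t 37.00 grasp [ 0.7519 -0.3605  0.3676] x-axis [ 0.005  0.008 -1.   ] yaw -43.7 shift [ 210.4 -253.4    3.9] spin -0.7 open 0.0855 q [-0.54  0.52  0.86  0.01  1.76  0.22]
```

No viewings remain, so I check the final state numerically by differencing against the first picture.

Run:
```python
from h import *
import cv2
from station import get_image
im={}
for n in("side","top"):
    a=cv2.cvtColor(get_image(n),cv2.COLOR_RGB2BGR);cv2.imwrite(f"pics/end_{n}.png",a);im[n]=a
b=cv2.imread("pics/side0.png");a=im["side"]
print("proj tops z=.195,.200, handle low .14, tube rim",proj("side",[[.567,-.1865,.195],[.567,-.1865,.2],[.567,-.1865,.14],[.567,-.1865,.082]]).round(1).tolist())
d=np.abs(a.astype(int)-b).sum(2)
print("rows 100..160, changed cols 318..346")
for r in range(98,152,2): print(r,''.join('#' if x>60 else '.' for x in d[r,312:352]))
for k in (108,116,124,134,142): print(k,a[k,324:340].tolist()[::3])
# bystanders unchanged?
for n,box in {"tin":("top",(118,162,252,296)),"wrench":("top",(126,182,190,240)),"mug":("top",(256,294,418,460))}.items():
    c,(r0,r1,c0,c1)=box; dd=np.abs(im[c][r0:r1,c0:c1].astype(int)-cv2.imread(f"pics/{c}0.png")[r0:r1,c0:c1]).sum(2); print(n,(dd>60).mean().round(3))
```

```text
proj tops z=.195,.200, handle low .14, tube rim [[331.8, 125.0], [331.8, 123.4], [331.8, 141.6], [331.7, 158.1]]
rows 100..160, changed cols 318..346
98 ###################.....................
100 #####################...................
102 ######################..................
104 #########......#########................
106 #########........#########..............
108 ########...........#########............
110 #####................#########..........
112 #####..................#########........
114 ######...........#################......
116 #######.....#######################.....
118 ##################################......
120 ###################################.....
122 #####################################...
124 .##############..#######################
126 ...############.########################
128 ..........########......################
130 ...........######.......################
132 .............#####.....#################
134 ..............###......#################
136 ..............###......#################
138 ..............###.....##################
140 ..............####....#.################
142 ###............###......################
144 #######........##########.##############
146 ########.......#########....############
148 #########......#########......##########
150 #########.......#######........#########
108 [[84, 133, 177], [88, 139, 186], [85, 134, 180], [57, 85, 111], [54, 84, 109], [62, 95, 126]]
116 [[71, 108, 143], [59, 92, 120], [57, 86, 113], [57, 87, 115], [57, 87, 113], [56, 86, 112]]
124 [[62, 93, 122], [88, 136, 171], [117, 185, 223], [116, 181, 220], [77, 120, 152], [54, 83, 108]]
134 [[94, 148, 197], [72, 109, 136], [85, 129, 160], [84, 129, 159], [70, 103, 130], [61, 89, 116]]
142 [[89, 141, 189], [68, 105, 130], [81, 123, 151], [80, 121, 149], [67, 100, 124], [67, 97, 125]]
tin 0.0
wrench 0.016
mug 0.0
```

Run:
```python
from h import *
import cv2
a=cv2.imread("pics/end_side.png")
print([(r,a[r,331].tolist()) for r in range(118,164)])
for zb in (.012,.0168): print(zb,[(k,proj("side",[[.568,-.1855,zb+k/1000]])[0,1].round(1)) for k in(100,112,125,165,183)])
```

```text
[(118, [57, 88, 116]), (119, [58, 89, 117]), (120, [59, 89, 116]), (121, [59, 89, 116]), (122, [79, 122, 154]), (123, [109, 170, 211]), (124, [118, 186, 224]), (125, [122, 193, 229]), (126, [124, 195, 230]), (127, [123, 195, 230]), (128, [97, 152, 189]), (129, [92, 141, 175]), (130, [90, 139, 171]), (131, [89, 136, 168]), (132, [89, 135, 168]), (133, [88, 134, 165]), (134, [86, 132, 163]), (135, [86, 131, 161]), (136, [86, 130, 161]), (137, [84, 129, 160]), (138, [84, 129, 159]), (139, [84, 128, 158]), (140, [84, 128, 157]), (141, [83, 125, 155]), (142, [82, 125, 154]), (143, [81, 123, 152]), (144, [81, 122, 151]), (145, [78, 119, 147]), (146, [76, 115, 141]), (147, [69, 103, 127]), (148, [83, 104, 117]), (149, [99, 107, 110]), (150, [112, 119, 118]), (151, [92, 97, 98]), (152, [61, 66, 67]), (153, [53, 57, 59]), (154, [62, 66, 65]), (155, [62, 66, 65]), (156, [63, 67, 65]), (157, [63, 67, 65]), (158, [63, 65, 63]), (159, [63, 65, 63]), (160, [70, 73, 70]), (161, [184, 188, 187]), (162, [216, 218, 218]), (163, [220, 221, 222])]
0.012 [(100, np.float64(149.8)), (112, np.float64(146.4)), (125, np.float64(142.6)), (165, np.float64(130.7)), (183, np.float64(125.1))]
0.0168 [(100, np.float64(148.4)), (112, np.float64(145.0)), (125, np.float64(141.2)), (165, np.float64(129.2)), (183, np.float64(123.6))]
```

The end face of the handle spans rows 122–127.5, centred on row 125. That matches the prediction for the blade's end on the floor (125.1), and the file is upright in the tube. The bystanders are unchanged, so I hand in.

```bash
python3 -c "
from station import job
print(job.finish_job())"
```

```text
the job is handed in; nothing more can be done
None
```

I put the jar in pocket 1, then the can in pocket 2, then the bottle in pocket 3, each lowered until the force showed the floor, then released. Last, I stood the round file, handle up, in the steel tube. I handed the job in at about 37 s of the 72 s allowed, with the gripper open and clear of everything.

**Vessels:** the last picture I viewed, taken just before the file went into the tube, showed all three upright in their pockets.

**File:** two readings disagreed slightly about whether it reached the bottom.
- **Gripper stop:** the file met a firm stop of about 7 N while the gripper reading put the blade's end about 5 mm above the expected floor.
- **Picture after release:** measured numerically, the handle's end face sits at row 125, where it would be with the blade on the floor. One pixel is about 3 mm of height here, so I took the file as fully down.

**Bystanders:** comparing the first and last pictures, the tin and mug show no change. The wrench area differs in 1.6 % of its pixels; I did not look into why.

I had used all 12 picture viewings by then, so these final checks were done on pixel values only.

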